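Take a reading at the test console's contact with the pen meter

ROBOT

A 6-joint arm with a two-finger parallel gripper is mounted at the origin on the work surface. World frame = base frame: x ahead of the robot, y to its left, z up, the work surface at z = 0. Lengths are in m, angles in rad, forces in N, time in s.
With the tool pointing down it reaches from about 0.275 to 0.825 m from the base axis. Payload 4.9 kg.
Tool frame: the origin (TCP) lies at the centre of the arm's flange, where the gripper is bolted on; the fingertips stand 173 mm ahead of it and the grasp point (between the pads) lies 155 mm ahead of it; z points along the fingers, y is the direction in which the jaws open and shut (so a half turn about z gives the same grasp; the last joint's range is limited). The gripper opens to 85 mm and grips with 20 to 120 N. Pads are 22 mm wide; open, the fingers measure 114 mm over their backs; the gripper's body (76 mm by 85 mm) begins 54 mm behind the grasp point. The pads swing forward as they close: fully open they stand 13 mm farther back than shut.
Start: joints at [-1.315, 0.326, -0.193, 1.052, 0, 1.437], TCP at [0.209, -0.509, 0.405] pointing down, gripper open.
Joint ranges: [-2.65, 2.65], [-0.97, 1.79], [-1.3, 1.35], [-1.93, 2.1], [-1.47, 1.37], [-3.14, 3.14]. Speed limits (rad/s): [2.57, 2.57, 3.14, 3.14, 3.14, 3.14].

INTERFACE

Orientations are given as a unit quaternion [w, x, y, z].
In Python, from rig import readout, capture, finish_job gives the robot as it stands.
- The arm moves only by the tool play_rows, never from a script. Its argument "plan" is a list of rows, each a list of 3 entries, a list of its own where there are three numbers: the shift along the world's x, y, z in cm, then the turn, a rotation vector about the world's x, y, z in degrees, then the finger opening in cm, from 0 to 8.54. In form: [[[x, y, z], [rx, ry, rz], fingers], ...]. A call has 1 to 10 rows; each row is the pose to reach, as a shift and turn from the pose commanded when the call began; what a row does not reach only later rows make up. A row lasts 1/12 s, in which the tool goes at most 41.7 mm and 7.16 degrees, less where a joint would pass 70% of its speed; a pose out of reach is approached as far as the arm can. A call with a gripper value outside its range is refused whole. The fingers move at their own pace and stop on an object; "newtons" is the grip in N (left out, the last holds). Time passes only in rows, so rows that repeat a pose let the fingers close. It gives the time, the measured TCP pose, the force and the opening at its end, in the units of the state.
- readout.state(): the state, without advancing time (a new reading comes with each control period).
- capture(name): name is "scene" or "top"; returns a dict with "frame" (384x512x3 uint8, red, green, blue), "fx", "fy", "cx", "cy" (pixels), "rvec" (rotation vector, rad) and "tvec" (3), from world to camera coordinates, as OpenCV has them. Camera axes: x right, y down, z forward; pixel columns grow to the right and rows downward; lengths in m; the calibration is good to about 2 mm. A picture is of the moment at which its call begins. There is no depth.
- finish_job(): hands the job in, once; it reports no verdict.
The state is a dict: "clock": time; "qpos": joint angles; "qd": joint speeds; "tau": joint torques, N m; "ee_pos": TCP position; "eef_rot": TCP orientation; "contact_force": force on the tool from outside, world axes, zero at the start; "torque": the same for the moment, N m; "width": finger opening in m.
Only numpy, scipy, OpenCV 4.12 (cv2) and the standard library are available. Lean on these libraries where they do the work, as an engineer would, in place of code of your own. Each camera call takes 0.05 s, during which the arm holds its last target.

TASK

On the sloping test console, slide the black shutter with the red grip all the way to its end stop so that the brass contact is uncovered; then take the yellow pen meter out of its holder and set its steel tip on the middle of the contact, with the meter square to the sloping panel. Press gently until the sprung contact is about half-way down, never to the bottom, and finish while still holding the meter there. Leave the other things on the bench alone.

Things in the scene. Friction and masses are not known exactly. Their poses are not given: they have to be found in the camera images.
- shutter (a joint): travel of the console's shutter in m: 0 closed over the contact (it starts anywhere from 0 to 0.012), 0.060 at its end stop, fully open. It slides along +y of contact_top against about 1.5 N of friction and stays where it is left
- shutter_grip (a point): centre of the shutter's red grip block: 32 mm along x, 16 mm along y (the sliding direction), 34 mm along z (the panel's normal). The block stands on the shutter's black roof, 56 mm (x) by 46 mm (y), whose top is 17 mm below this point. Axes parallel to those of contact_top
- contact (a joint): how far the sprung contact is pressed in, in m: 0 up, 0.010 at the bottom. Pushing it takes about 1 N to start and 900 N/m beyond that (5.5 N half-way, 10 N at the bottom)
- contact_top (a point): centre of the top face of the brass contact, a round button 20 mm across inside a white ring on the console's panel, 16 mm proud of the panel when up; under the shutter until that is slid away; this point sinks with it. z: the panel's normal (17 degrees from vertical, leaning to the console's front, the robot's side), y: level along the panel, x: up the slope
- meter_center (a point): point half-way up the yellow pen meter, on its axis. The meter is 145 mm long, 0.1 kg: a bar 34 mm (x) by 24 mm (y), from 43 mm below to 72 mm above this point, best gripped in its upper half, then below it a 30 mm steel nose, 13 mm thick, ending in a 6 mm tip 72 mm below this point. z runs from tip to top end. It stands upright, tip down and loose, in its holder
- meter_tip (a point): the very end of the meter's steel tip, 72.5 mm from meter_center along -z; axes as there
- holder: grey fixed holder of the meter; origin at the centre of its underside, foot 90 mm (x) by 80 mm (y), pocket walls 50 mm by 42 mm, rising to 66 mm above the bench. The meter's bar stands 28 mm deep in the pocket with 1 to 3 mm play, so it is drawn straight up; its z axis is vertical and its x, y axes are the meter's
- driver: bystander: a red nut driver, 23 mm thick, standing in a blue stand of the same shape as the holder, top at 108 mm; origin at its lower end. Leave alone
- jar: bystander: loose jar with a green cap, 100 mm across, 150 mm high; origin under its centre. Leave alone
- tape: bystander: loose black roll of tape lying flat, 90 mm across, 24 mm high; origin under its centre. Leave alone
- speaker: bystander: loose round car loudspeaker lying face up, 164 mm across, 62 mm high; origin under its centre. Leave alone
- console: blue fixed wedge with a grey sloping panel, 210 mm deep (x), 290 mm wide (y), 30 mm high in front (-x, the robot's side) and 92 mm at the back; origin at the centre of its underside. The contact lies half-way up the slope, 50 mm to the -y side of the middle
Things that resemble listed ones, but are neither listed nor needed, are in the scene too. Of the things shaped like the part that bears meter_center, the yellow one is meant.

How it is judged:
By the outcome, as a careful person would: the job done as asked, in the order asked, and still so for the second after the job is handed in, while the arm keeps its last pose, push and grip.
It also fails if it takes over 61 s, if anything falls off the work surface, if the arm or the gripper's body presses on something with over 40 N, if the wrist force passes 120 N, or if a joint passes its speed limit or range.

## Working session

There is one attempt and no reset: what is moved stays moved. The work goes in short steps, Python scripts to look and compute and a tool call to move; the robot and the scene stay as the last step left them, time stands still between calls to the robot, and variables do not carry over. Pictures are saved under pics/ and viewed, and the job is handed in when it is done.

Besides the shell and the picture viewer there is one more tool, called after ">>>" in YAML: its name, and indented under it one key for each argument. play_rows: Moves the arm, as the interface text tells. Its arguments: {"type":"object","properties":{"plan":{"type":"array"},"newtons":{"type":"number"}},"required":["plan"]}

```bash
mkdir -p pics; ls
cat > h.py <<'E'
import numpy as np, cv2
from rig import readout, capture, finish_job
def cap(n,fn):
    c=capture(n); cv2.imwrite('pics/'+fn,cv2.cvtColor(c['frame'],cv2.COLOR_RGB2BGR)); 
    np.savez('pics/'+fn[:-4]+'.npz',**{k:np.array(v) for k,v in c.items()})
    return c
def ld(fn): return dict(np.load('pics/'+fn+'.npz'))
def ray(c,u,v):
    R,_=cv2.Rodrigues(np.array(c['rvec'],float)); t=np.array(c['tvec'],float).ravel()
    d=R.T@np.array([(u-c['cx'])/c['fx'],(v-c['cy'])/c['fy'],1.]); o=-R.T@t
    return o,d/np.linalg.norm(d)
def onz(c,u,v,z):
    o,d=ray(c,u,v); return o+d*(z-o[2])/d[2]
def tri(c1,p1,c2,p2):
    o1,d1=ray(c1,*p1);o2,d2=ray(c2,*p2)
    s=np.linalg.lstsq(np.c_[d1,-d2],o2-o1,rcond=None)[0]
    a=o1+d1*s[0];b=o2+d2*s[1]; return (a+b)/2,np.linalg.norm(a-b)
def proj(c,P):
    K=np.array([[c['fx'],0,c['cx']],[0,c['fy'],c['cy']],[0,0,1.]])
    return cv2.projectPoints(np.array(P,float).reshape(-1,3),np.array(c['rvec'],float),np.array(c['tvec'],float),K,None)[0].reshape(-1,2)
E
python3 - <<'E'
from h import *
for n in('scene','top'):
    c=cap(n,n+'0.png'); print(n,c['fx'],ray(c,256,192))
print(readout.state())
E
```

```text
pics
scene 378.585330689655 (array([1.17886312, 0.51333181, 0.83524614]), array([-0.58212943, -0.45585709, -0.67329016]))
top 499.30986131138803 (array([ 0.25004059, -0.00970348,  1.73017047]), array([ 0.17443559, -0.00979797, -0.98461984]))
{'clock': 0.1, 'qpos': array([-1.31520284e+00,  3.26872905e-01, -1.93499463e-01,  1.05198597e+00,
        3.02463219e-05,  1.43660525e+00]), 'qd': array([-4.20941427e-05, -1.56126153e-03,  3.28620103e-03, -9.28074857e-04,
        2.84611836e-04,  1.07727329e-03]), 'tau': array([ 1.83525219e-03, -4.44239008e+01,  2.63038194e+01,  7.83338619e-03,
       -9.39604251e-05, -5.97427899e-06]), 'ee_pos': array([ 0.20894781, -0.50848845,  0.40397229]), 'eef_rot': array([-7.80482370e-04,  9.81068240e-01,  1.93660784e-01, -3.22834345e-05]), 'contact_force': array([ 0.04003209,  0.44735622, -0.37240819]), 'torque': array([ 0.01631349, -0.03195199, -0.00890906]), 'width': 0.08527431433238432}
```

View pics/scene0.png

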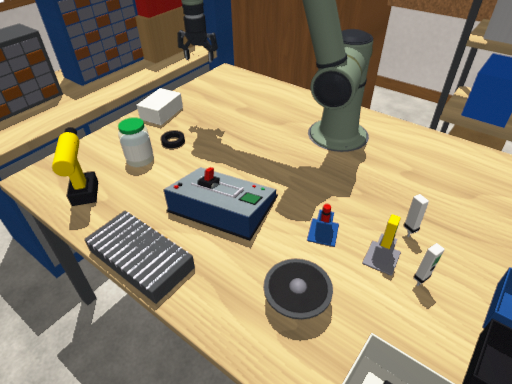

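View pics/top0.png

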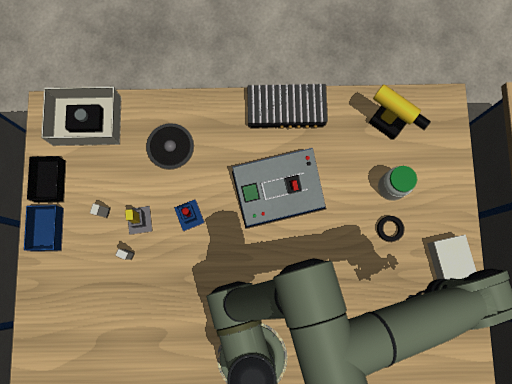

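Run:
```python
from h import *
a=cv2.imread('pics/top0.png');b=cv2.imread('pics/scene0.png')
cv2.imwrite('pics/tc.png',cv2.resize(a[140:235,220:340],None,fx=6,fy=6,interpolation=cv2.INTER_CUBIC))
cv2.imwrite('pics/tm.png',cv2.resize(a[190:270,85:215],None,fx=6,fy=6,interpolation=cv2.INTER_CUBIC))
cv2.imwrite('pics/sc.png',cv2.resize(b[155:245,155:285],None,fx=6,fy=6,interpolation=cv2.INTER_CUBIC))
cv2.imwrite('pics/sm.png',cv2.resize(b[190:290,300:450],None,fx=5,fy=5,interpolation=cv2.INTER_CUBIC))
```

```text
(no output)
```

View pics/tc.png

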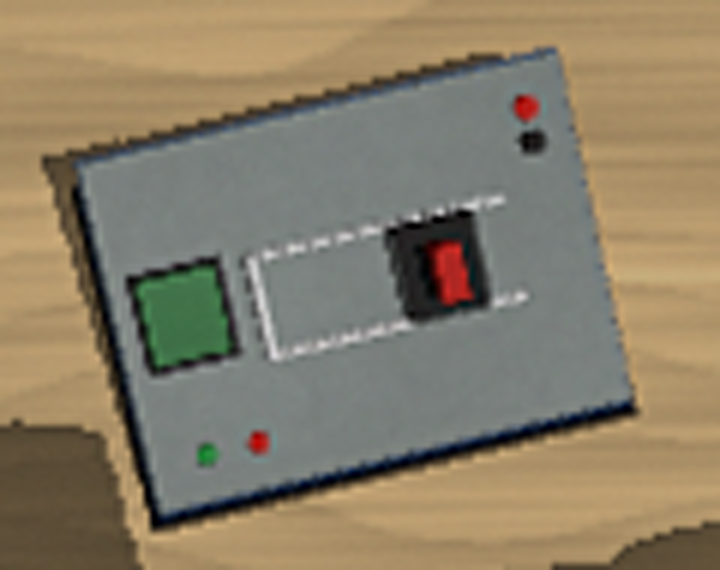

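View pics/tm.png

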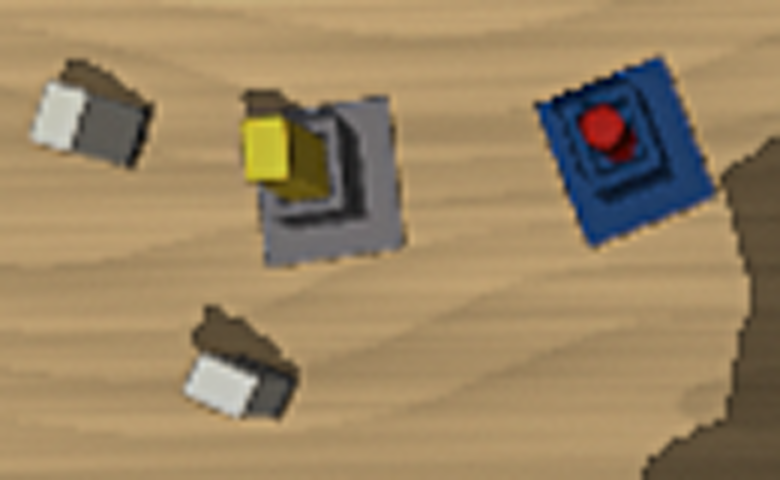

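View pics/sc.png

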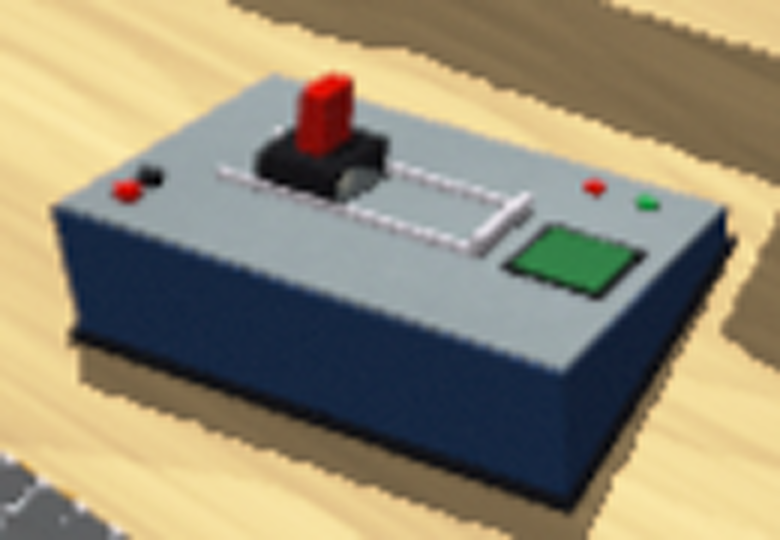

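View pics/sm.png

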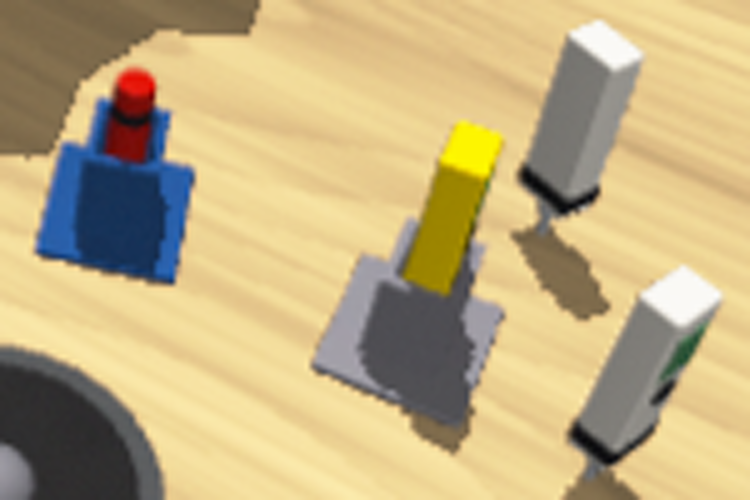

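Run:
```python
from h import *
t=ld('top0');s=ld('scene0')
T=lambda x,y:(220+(x+.5)/6-.5,140+(y+.5)/6-.5); S=lambda x,y:(155+(x+.5)/6-.5,155+(y+.5)/6-.5)
P={'BL':((78,162),(565,372),.092),'BR':((557,50),(55,207),.092),'FR':((632,405),(275,75),.03),'FL':((155,518),(725,208),.03)}
C={}
for k,(a,b,z) in P.items():
    a=T(*a);b=S(*b); p,e=tri(t,a,s,b); C[k]=p
    print(k,'tri',p.round(4),round(e,4),'top',onz(t,*a,z).round(4),'scene',onz(s,*b,z).round(4))
for a,b in(('BL','BR'),('FL','FR'),('BL','FL'),('BR','FR')):
    d=C[a]-C[b];print(a,b,np.linalg.norm(d).round(4),np.linalg.norm(d[:2]).round(4),np.degrees(np.arctan2(d[1],d[0])).round(2))
print(sum(C.values())/4)
# red grip
def cen(img,off,cond):pass
for n,c in(('t',t),('s',s)):
    f=c['frame'].astype(int);m=((f[...,0]>120)&(f[...,1]<60)&(f[...,2]<60)).astype(np.uint8)
    nn,_,st,ce=cv2.connectedComponentsWithStats(m)
    print(n,[(st[i].tolist(),ce[i].round(1).tolist()) for i in range(1,nn) if st[i][4]>5])
    m=((f[...,0]>110)&(f[...,1]>90)&(f[...,2]<50)).astype(np.uint8)
    nn,_,st,ce=cv2.connectedComponentsWithStats(m)
    print(n,'yel',[(st[i].tolist(),ce[i].round(1).tolist()) for i in range(1,nn) if st[i][4]>15])
```

```text
BL tri [0.6276 0.0526 0.0915] 0.0039 top [0.6286 0.0509 0.092 ] scene [0.627  0.0546 0.092 ]
BR tri [ 0.6881 -0.2199  0.0902] 0.0014 top [ 0.6881 -0.2202  0.092 ] scene [ 0.6889 -0.2175  0.092 ]
FR tri [ 0.4942 -0.2628  0.0287] 0.0002 top [ 0.4939 -0.2625  0.03  ] scene [ 0.4953 -0.2617  0.03  ]
FL tri [0.435  0.0109 0.03  ] 0.0025 top [0.4343 0.012  0.03  ] scene [0.4356 0.0098 0.03  ]
BL BR 0.2791 0.2791 102.52
FL FR 0.28 0.28 102.2
BL FL 0.2064 0.1971 12.2
BR FR 0.2079 0.1986 12.47
[ 0.56120014 -0.10480625  0.06011533]
t [([306, 156, 4, 4, 10], [307.3, 157.3]), ([293, 181, 6, 10, 39], [295.1, 185.2]), ([182, 208, 7, 6, 32], [185.0, 210.7]), ([262, 212, 2, 3, 6], [262.5, 213.0])]
t yel [([375, 85, 46, 39, 459], [396.3, 104.4])]
s [([205, 168, 9, 12, 54], [207.6, 172.9]), ([174, 185, 4, 3, 8], [175.9, 186.4]), ([324, 205, 7, 7, 37], [327.1, 207.4]), ([325, 217, 3, 4, 7], [325.9, 218.3])]
s yel [([52, 132, 33, 57, 1094], [67.5, 158.6]), ([381, 215, 19, 34, 330], [390.1, 231.0])]
```

Run:
```python
from h import *
t=ld('top0');s=ld('scene0')
a=cv2.imread('pics/top0.png');b=cv2.imread('pics/scene0.png')
A=cv2.resize(a[170:200,275:310],None,fx=16,fy=16,interpolation=cv2.INTER_NEAREST)
B=cv2.resize(b[163:193,190:225],None,fx=16,fy=16,interpolation=cv2.INTER_NEAREST)
cv2.imwrite('pics/g.png',np.vstack([A,B])[:, :][:960]); cv2.imwrite('pics/g2.png',np.hstack([A,B])[:, :][:,:1120] if 0 else cv2.resize(np.hstack([A,B]),(800,343)))
A=cv2.resize(a[200:235,115:155],None,fx=10,fy=10,interpolation=cv2.INTER_NEAREST)
B=cv2.resize(b[210:245,375:415],None,fx=10,fy=10,interpolation=cv2.INTER_NEAREST)
cv2.imwrite('pics/m2.png',np.hstack([A,B]))
```

```text
(no output)
```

View pics/g2.png

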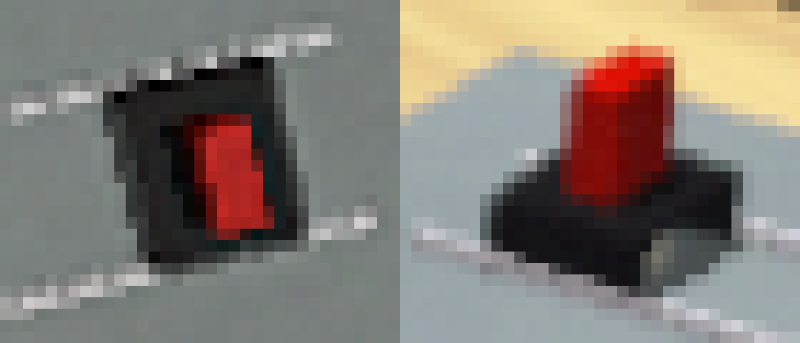

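View pics/m2.png

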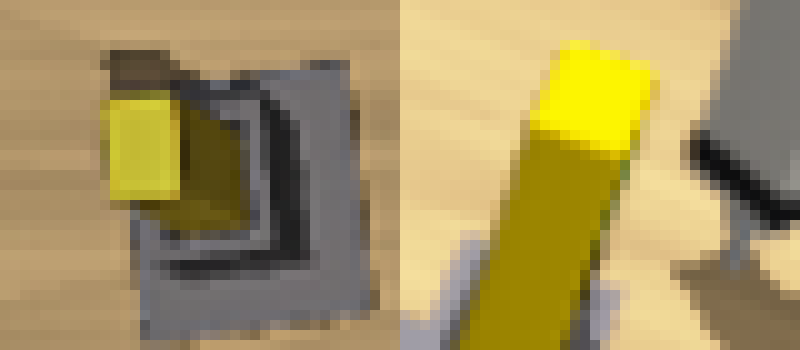

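Run:
```python
from h import *
t=ld('top0');s=ld('scene0')
p,e=tri(t,(295.1,184.9),s,(208.9,168.8));print('grip top',p,e)
yaw=np.radians(12.35);sl=np.radians(17)
n=np.array([-np.sin(sl)*np.cos(yaw),-np.sin(sl)*np.sin(yaw),np.cos(sl)])
x=np.array([np.cos(sl)*np.cos(yaw),np.cos(sl)*np.sin(yaw),np.sin(sl)]);y=np.cross(n,x)
c=np.array([.5612,-.1048,.0601]);ct=c-.05*y+.016*n
print('ct',ct,'grip rel ct',np.array([x,y,n])@(p-.017*n-ct))
print('meter top',tri(t,(128.8,214.5),s,(393.7,219.5)),onz(t,128.8,214.5,.153),onz(s,393.7,219.5,.153))
M=lambda a,b:(115+a/10-.5,200+b/10-.5)
q=[onz(t,*M(*k),.008) for k in((348,60),(380,305),(143,340))]
print(q,np.degrees(np.arctan2(*(q[0]-q[1])[[1,0]])),np.degrees(np.arctan2(*(q[2]-q[1])[[1,0]])),np.linalg.norm(q[0]-q[1]),np.linalg.norm(q[2]-q[1]), (q[0]+q[2])/2)
```

```text
grip top [ 0.55731687 -0.15476115  0.11375923] 0.000999099148399391
ct [ 0.56732445 -0.1546435   0.07540088] grip rel ct [0.001842   0.00202553 0.02254786]
meter top (array([0.46489969, 0.38207204, 0.15004891]), np.float64(0.0014164685110118669)) [0.46472318 0.38065698 0.153     ] [0.4675996  0.38326297 0.153     ]
[array([0.51467013, 0.34592646, 0.008     ]), array([0.42888432, 0.33336428, 0.008     ]), array([0.41839475, 0.41488956, 0.008     ])] 8.330985952046959 97.3317665347929 0.08670070456285257 0.0821973344972828 [0.46653244 0.38040801 0.008     ]
```

```bash
cat >> h.py <<'E'
from scipy.spatial.transform import Rotation as Ro
yaw=np.radians(12.35);sl=np.radians(17)
n=np.array([-np.sin(sl)*np.cos(yaw),-np.sin(sl)*np.sin(yaw),np.cos(sl)])
x=np.array([np.cos(sl)*np.cos(yaw),np.cos(sl)*np.sin(yaw),np.sin(sl)]);y=np.cross(n,x)
def go(gp,R,off=.155):
    s=readout.state(); q=s['eef_rot'];Rc=Ro.from_quat([q[1],q[2],q[3],q[0]])
    tcp=np.array(gp)-off*R[:,2]
    print('shift cm',((tcp-s['ee_pos'])*100).round(2),'turn',(Ro.from_matrix(R)*Rc.inv()).as_rotvec(degrees=True).round(2))
RS=np.c_[x,-y,-n]
E
python3 - <<'E'
from h import *
g=np.array([.5622,-.1537,.0975])
go(g+.1*n,RS);go(g+.006*n,RS);print(-.094*n*100, y*6)
E
```

```text
shift cm [28.04 33.88 -6.26] turn [  4.99 -16.26  -9.92]
shift cm [ 30.73  34.47 -15.25] turn [  4.99 -16.26  -9.92]
[ 2.68469657  0.5878132  -8.98926471] [-1.28329763  5.86115579  0.        ]
```

>>> play_rows:
  plan:
    - [[28,33.9,-6.3],[5,-16.3,-9.9],5]
    - [[28,33.9,-6.3],[5,-16.3,-9.9],5]
    - [[28,33.9,-6.3],[5,-16.3,-9.9],5]
    - [[28,33.9,-6.3],[5,-16.3,-9.9],5]
    - [[28,33.9,-6.3],[5,-16.3,-9.9],5]
    - [[28,33.9,-6.3],[5,-16.3,-9.9],5]
    - [[28,33.9,-6.3],[5,-16.3,-9.9],5]
    - [[28,33.9,-6.3],[5,-16.3,-9.9],5]
    - [[28,33.9,-6.3],[5,-16.3,-9.9],5]
    - [[28,33.9,-6.3],[5,-16.3,-9.9],5]

```text
clock: 0.93
ee_pos: [0.4724, -0.1888, 0.3452]
eef_rot: [-0.015, 0.983, 0.106, 0.147]
contact_force: [0.1, -0.7, -0.6]
width: 0.0498
```

Run:
```python
from h import *
g=np.array([.5622,-.1537,.0975])
go(g+.1*n,RS);go(g+.006*n,RS);print(readout.state())
```

```text
shift cm [ 1.7   1.91 -0.38] turn [0.08 0.04 0.01]
shift cm [ 4.38  2.5  -9.37] turn [0.08 0.04 0.01]
{'clock': 0.9333, 'qpos': array([-0.57941715,  0.21171249, -0.53812357,  0.60877876,  0.20945173,
        2.36902885]), 'qd': array([ 1.05446284,  0.24350445,  0.09614531, -0.38858385, -0.21797084,
        1.04781668]), 'tau': array([ -4.40256268, -39.35016632,  23.53236973,  -0.71707958,
         0.93435433,  -0.85891385]), 'ee_pos': array([ 0.47238026, -0.18878716,  0.34520398]), 'eef_rot': array([-0.01519722,  0.98325437,  0.10637363,  0.14718879]), 'contact_force': array([ 0.13357959, -0.69971047, -0.56791892]), 'torque': array([-0.06820213,  0.25941727, -0.02193599]), 'width': 0.04978907875776436}
```

>>> play_rows:
  plan:
    - [[1.7,2.0,-0.4],[0,0,0],5]
    - [[1.7,2.0,-0.4],[0,0,0],5]
    - [[1.7,2.0,-0.4],[0,0,0],5]
    - [[1.7,2.0,-0.4],[0,0,0],5]

```text
clock: 1.27
ee_pos: [0.4884, -0.1708, 0.3413]
eef_rot: [-0.015, 0.983, 0.106, 0.147]
contact_force: [0.3, -0.1, -0.1]
width: 0.0506
```

Run:
```python
from h import *
g=np.array([.5622,-.1537,.0975])
cap('scene','s1.png')
go(g+.1*n,RS);go(g+.006*n,RS);s=readout.state();print(s['qpos'],s['contact_force'])
```

```text
shift cm [ 0.11  0.17 -0.01] turn [0.08 0.01 0.06]
shift cm [ 2.8   0.75 -9.  ] turn [0.08 0.01 0.06]
[-0.53050511  0.22795706 -0.52813534  0.59282332  0.19837433  2.4185754 ] [ 0.13895614 -0.01558043  0.72964349]
```

View pics/s1.png

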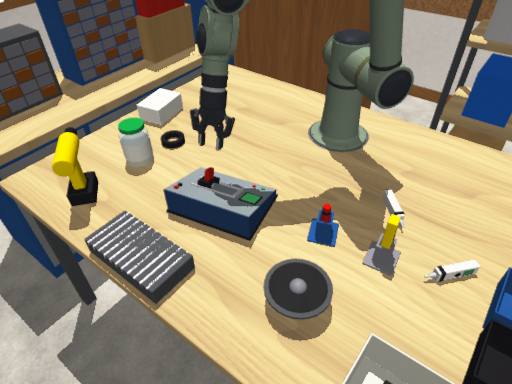

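Run:
```python
from h import *
c=ld('s1');s=readout.state();q=s['eef_rot'];R=Ro.from_quat([q[1],q[2],q[3],q[0]]).as_matrix()
print(proj(c,[s['ee_pos']+.155*R[:,2],s['ee_pos']]))
b=cv2.imread('pics/s1.png')
cv2.imwrite('pics/s1c.png',cv2.resize(b[180:300,340:490],None,fx=5,fy=5,interpolation=cv2.INTER_CUBIC))
c=cap('top','t1.png');b=cv2.imread('pics/t1.png')
cv2.imwrite('pics/t1c.png',cv2.resize(b[140:270,85:345],None,fx=3,fy=3,interpolation=cv2.INTER_CUBIC))
```

```text
[[210.04631035 142.63976073]
 [213.29250096  89.80721214]]
```

View pics/s1c.png

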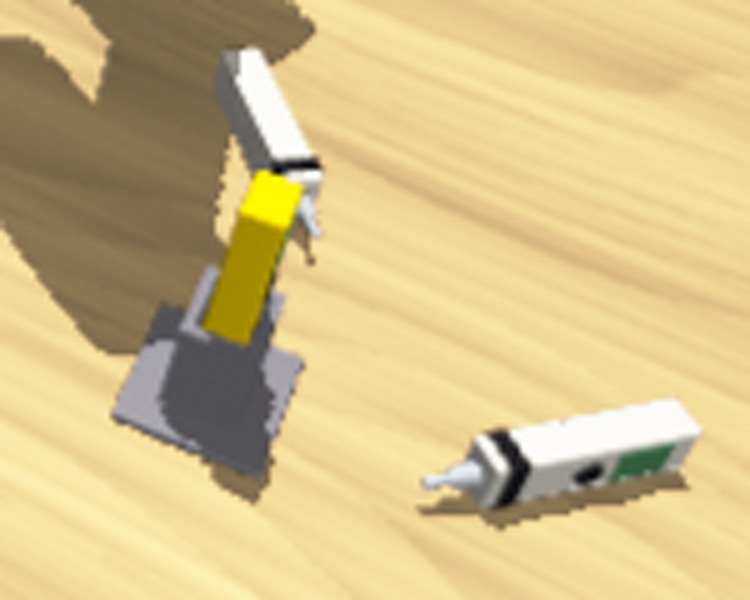

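View pics/t1c.png

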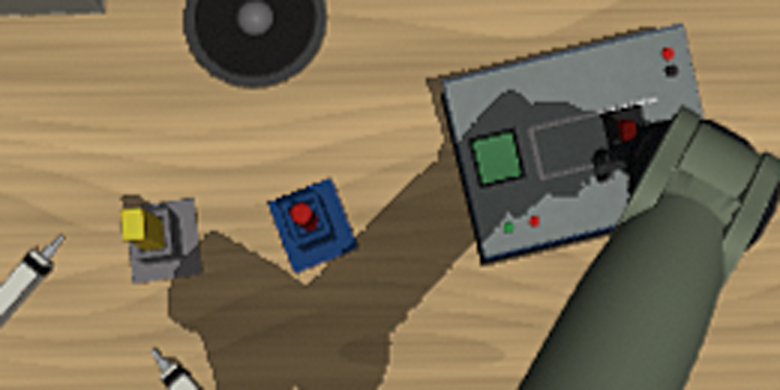

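The two white lookalikes toppled by themselves and lie clear of the holder, at about (25,300) and (180,370) in the top crop. The meter still stands upright. I'm lowering the gripper over the red grip.

>>> play_rows:
  plan:
    - [[0.9,0.3,-3],[0,0,0],5]
    - [[1.9,0.5,-6],[0,0,0],5]
    - [[2.8,0.7,-9],[0,0,0],5]
    - [[2.8,0.7,-9],[0,0,0],5]
    - [[2.8,0.7,-9],[0,0,0],5]

```text
clock: 1.78
ee_pos: [0.5155, -0.1643, 0.2503]
eef_rot: [-0.016, 0.984, 0.106, 0.145]
contact_force: [0.2, -0.5, 0.7]
width: 0.05
```

Run:
```python
from h import *
g=np.array([.5622,-.1537,.0975])
cap('scene','s2.png');b=cv2.imread('pics/s2.png')
cv2.imwrite('pics/s2c.png',cv2.resize(b[120:240,150:290],None,fx=5,fy=5,interpolation=cv2.INTER_CUBIC))
go(g+.006*n,RS);s=readout.state();print(s['qpos'],s['contact_force'])
```

```text
shift cm [ 0.    0.09 -0.05] turn [ 0.05 -0.01  0.09]
[-0.4909056   0.38521407 -0.58057666  0.37588029  0.18972504  2.45850231] [-0.17584268  0.26922005  0.4662684 ]
```

View pics/s2c.png

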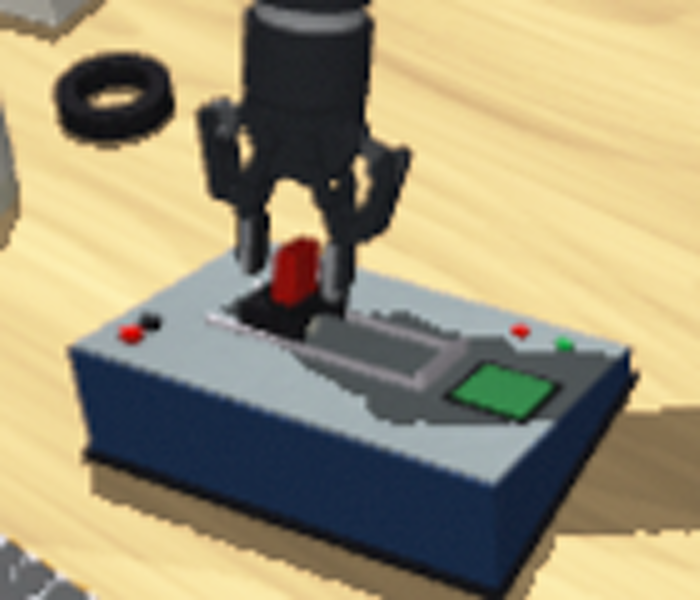

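>>> play_rows:
  plan:
    - [[0,0.1,0],[0,0,0],2.5]
    - [[0,0.1,0],[0,0,0],1]
    - [[0,0.1,0],[0,0,0],1]
    - [[0,0.1,0],[0,0,0],1]
    - [[0,0.1,0],[0,0,0],1]
    - [[0,0.1,0],[0,0,0],1]
  newtons: 25

```text
clock: 2.33
ee_pos: [0.517, -0.1631, 0.2535]
eef_rot: [-0.014, 0.983, 0.107, 0.149]
contact_force: [-2.1, -0.7, 7.6]
width: 0.016
```

>>> play_rows:
  plan:
    - [[-0.1,0,0.3],[0,0,0],1]
    - [[-0.1,0,0.3],[0,0,0],1]

```text
clock: 2.5
ee_pos: [0.5161, -0.1622, 0.2544]
eef_rot: [-0.016, 0.983, 0.107, 0.148]
contact_force: [8.0, 2.0, -12.0]
width: 0.0156
```

>>> play_rows:
  plan:
    - [[-0.21,0.98,0],[0,0,0],1]
    - [[-0.43,1.95,0],[0,0,0],1]
    - [[-0.64,2.93,0],[0,0,0],1]
    - [[-0.86,3.91,0],[0,0,0],1]
    - [[-1.07,4.88,0],[0,0,0],1]
    - [[-1.07,4.88,0],[0,0,0],1]
    - [[-1.07,4.88,0],[0,0,0],1]

```text
clock: 3.08
ee_pos: [0.5051, -0.1127, 0.2544]
eef_rot: [-0.016, 0.983, 0.108, 0.148]
contact_force: [5.9, 2.7, -10.9]
width: 0.0154
```

>>> play_rows:
  plan:
    - [[-0.06,0.4,-0.1],[0,0,0],1]
    - [[-0.12,0.59,-0.1],[0,0,0],1]
    - [[-0.12,0.59,-0.1],[0,0,0],1]

```text
clock: 3.33
ee_pos: [0.504, -0.1078, 0.2543]
eef_rot: [-0.015, 0.983, 0.107, 0.148]
contact_force: [1.4, 0.4, 1.8]
width: 0.0157
```

>>> play_rows:
  plan:
    - [[-0.02,0.1,0],[0,0,0],1]
    - [[-0.04,0.2,0],[0,0,0],1]
    - [[-0.04,0.2,0],[0,0,0],1]

```text
clock: 3.58
ee_pos: [0.5037, -0.1063, 0.2543]
eef_rot: [-0.015, 0.983, 0.106, 0.148]
contact_force: [-1.2, -0.7, 7.0]
width: 0.0156
```

>>> play_rows:
  plan:
    - [[-0.02,0.1,0.05],[0,0,0],1]
    - [[-0.04,0.2,0.05],[0,0,0],1]
    - [[-0.04,0.2,0.05],[0,0,0],1]

```text
clock: 3.83
ee_pos: [0.5036, -0.1051, 0.2544]
eef_rot: [-0.013, 0.983, 0.106, 0.148]
contact_force: [3.2, -5.8, -1.3]
width: 0.015
```

>>> play_rows:
  plan:
    - [[-0.02,0.1,0],[0,0,0],1]
    - [[-0.04,0.2,0],[0,0,0],1]
    - [[-0.04,0.2,0],[0,0,0],1]

```text
clock: 4.08
ee_pos: [0.5036, -0.1043, 0.2545]
eef_rot: [-0.011, 0.983, 0.105, 0.148]
contact_force: [3.7, -12.3, -3.6]
width: 0.0155
```

>>> play_rows:
  plan:
    - [[0,0,0.05],[0,0,0],3]
    - [[0,0,0.1],[0,0,0],5]
    - [[0,0,0.1],[0,0,0],5]
    - [[0,0,0.1],[0,0,0],5]
    - [[-0.9,-0.2,3],[0,0,0],5]
    - [[-1.8,-0.4,6],[0,0,0],5]
    - [[-3,-0.7,10],[0,0,0],5]
    - [[-3,-0.7,10],[0,0,0],5]

```text
clock: 4.75
ee_pos: [0.4732, -0.1096, 0.3603]
eef_rot: [-0.013, 0.983, 0.107, 0.151]
contact_force: [2.0, -1.0, -0.0]
width: 0.0501
```

Run:
```python
from h import *
cap('scene','s3.png');b=cv2.imread('pics/s3.png')
cv2.imwrite('pics/s3c.png',cv2.resize(b[140:240,150:290],None,fx=5,fy=5,interpolation=cv2.INTER_CUBIC))
s=readout.state();print(s)
```

```text
{'clock': 4.8, 'qpos': array([-0.4269673 ,  0.14287821, -0.59127264,  0.58813859,  0.17547865,
        2.52057115]), 'qd': array([ 0.00633078,  0.05856278, -0.05462098, -0.0547309 , -0.00369094,
        0.00490685]), 'tau': array([ 2.70724873e-02, -3.50421202e+01,  2.58833188e+01, -1.13349549e+00,
        5.70120066e-01, -2.87735107e-02]), 'ee_pos': array([ 0.4732846 , -0.1094923 ,  0.35800266]), 'eef_rot': array([-0.01351385,  0.98277222,  0.10656716,  0.15039808]), 'contact_force': array([ 0.51015889, -0.24547879,  0.12857252]), 'torque': array([-0.11815539,  0.26515247, -0.01693034]), 'width': 0.05029514962770575}
```

View pics/s3c.png

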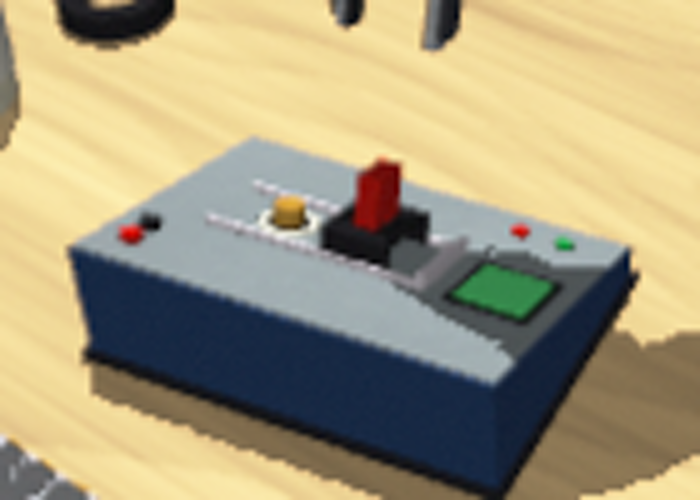

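```bash
cat >> h.py <<'E'
def RD(a): # tool down, tool x at yaw a deg
    a=np.radians(a); X=np.array([np.cos(a),np.sin(a),0]);Z=np.array([0,0,-1.]);return np.c_[X,np.cross(Z,X),Z]
E
python3 - <<'E'
from h import *
go([.46,.2,.25],RD(100))
t=cap('top','t3.png')
a=cv2.imread('pics/t3.png')
cv2.imwrite('pics/t3c.png',cv2.resize(a[140:235,220:340],None,fx=6,fy=6,interpolation=cv2.INTER_CUBIC))
E
```

```text
shift cm [-1.33 30.95  4.7 ] turn [-15.73  10.96  86.89]
```

View pics/t3c.png

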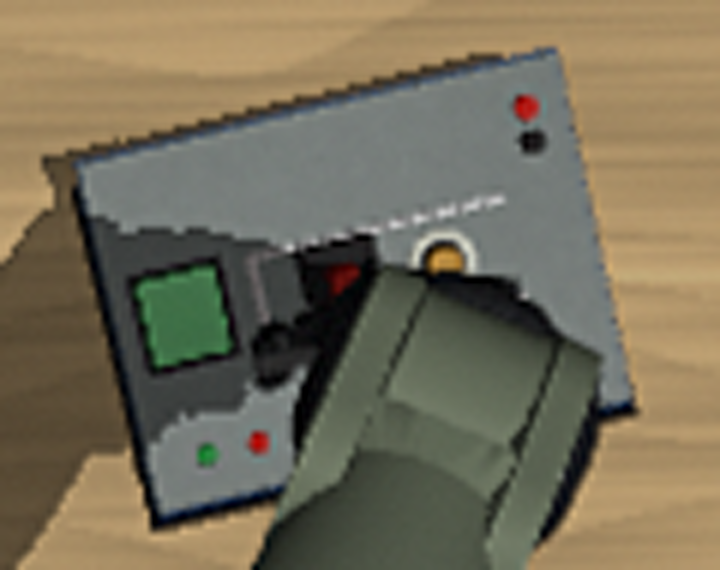

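>>> play_rows:
  plan:
    - [[-1.3,31,4.7],[-15.7,11,86.9],5]
    - [[-1.3,31,4.7],[-15.7,11,86.9],5]
    - [[-1.3,31,4.7],[-15.7,11,86.9],5]
    - [[-1.3,31,4.7],[-15.7,11,86.9],5]
    - [[-1.3,31,4.7],[-15.7,11,86.9],5]
    - [[-1.3,31,4.7],[-15.7,11,86.9],5]
    - [[-1.3,31,4.7],[-15.7,11,86.9],5]
    - [[-1.3,31,4.7],[-15.7,11,86.9],5]
    - [[-1.3,31,4.7],[-15.7,11,86.9],5]
    - [[-1.3,31,4.7],[-15.7,11,86.9],5]

```text
clock: 5.68
ee_pos: [0.4588, 0.2029, 0.3994]
eef_rot: [-0.003, 0.745, 0.666, 0.027]
contact_force: [-0.5, 0.3, 0.8]
width: 0.0502
```

```bash
cat > meas.py <<'E'
from h import *
import sys
tag=sys.argv[1]
t=cap('top',tag+'t.png');s=cap('scene',tag+'s.png')
def cc(c,cond,lo=8):
    f=c['frame'].astype(int);m=cond(f[...,0],f[...,1],f[...,2]).astype(np.uint8)
    k,_,st,ce=cv2.connectedComponentsWithStats(m)
    return [(st[i].tolist(),ce[i].round(1).tolist()) for i in range(1,k) if st[i][4]>=lo]
br=lambda r,g,b:(r>120)&(g>80)&(g<r*.85)&(b<g*.6)
print('brass',cc(t,br),cc(s,br))
a=cv2.imread(f'pics/{tag}t.png')[165:205,255:305];b=cv2.imread(f'pics/{tag}s.png')[160:200,195:245]
cv2.imwrite(f'pics/{tag}z.png',cv2.resize(np.hstack([a,b]),None,fx=8,fy=8,interpolation=cv2.INTER_NEAREST))
E
python3 meas.py m4
python3 - <<'E'
from h import *
go([.466,.381,.25],RD(187.8)); go([.466,.381,.25],RD(100));print(readout.state()['qpos'])
E
```

```text
brass [([381, 85, 13, 7, 22], [387.5, 87.4]), ([375, 93, 39, 31, 164], [393.9, 107.2]), ([394, 92, 27, 21, 54], [408.0, 101.8]), ([292, 182, 5, 5, 22], [294.0, 183.7])] [([75, 140, 5, 3, 8], [77.0, 141.1]), ([52, 165, 6, 7, 13], [53.5, 168.5]), ([56, 173, 7, 4, 8], [58.8, 174.6]), ([205, 180, 6, 5, 23], [207.0, 181.7]), ([80, 182, 4, 5, 8], [81.5, 183.9])]
shift cm [ 0.68 17.92  0.58] turn [ -3.52  -0.72 104.71]
shift cm [ 0.68 17.92  0.58] turn [-2.64  1.67 16.93]
[ 0.25878599  0.21983897 -0.35352484  0.95259191  0.03064235  1.95135026]
```

View pics/m4z.png

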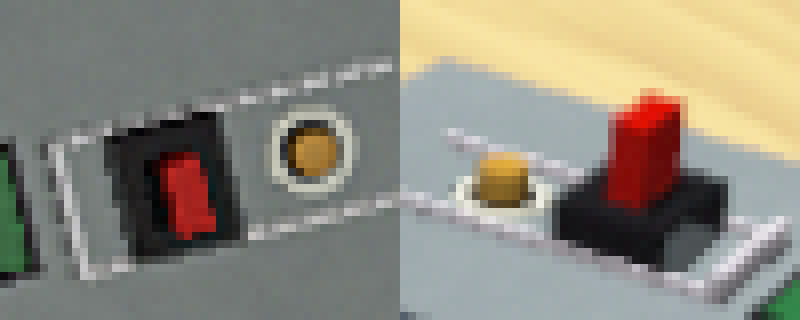

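Run:
```python
from h import *
t=ld('m4t');s=ld('m4s')
p,e=tri(t,(278,189),s,(225.5,172.75));print('grip top',p,e)
p0=np.array([.55732,-.15476,.11376]);print('moved',np.array([x,y,n])@(p-p0))
q,e=tri(t,(293.8,183.4),s,(207.6,179.9));print('contact',q,e,onz(t,293.8,183.4,.0754),onz(s,207.6,179.9,.0754))
print('grip rel contact',np.array([x,y,n])@(p-.017*n-q))
```

```text
grip top [ 0.54436606 -0.0981766   0.11713928] 8.576790661209041e-05
moved [0.00046017 0.05804464 0.003393  ]
contact [ 0.56936013 -0.15378859  0.07803296] 0.0009608299964788669 [ 0.57018031 -0.15439631  0.0754    ] [ 0.56701822 -0.15565855  0.0754    ]
grip rel contact [-0.00054054  0.05967089  0.02405842]
```

>>> play_rows:
  plan:
    - [[0.7,17.9,1],[-2,0,60],5]
    - [[0.7,17.9,1],[-2,0,60],5]
    - [[0.7,17.9,1],[-2,0,60],5]
    - [[0.7,17.9,1],[-2,0,60],5]
    - [[0.7,17.9,1],[-3.5,-0.7,104.7],5]
    - [[0.7,17.9,1],[-3.5,-0.7,104.7],5]
    - [[0.7,17.9,1],[-3.5,-0.7,104.7],5]
    - [[0.7,17.9,1],[-3.5,-0.7,104.7],5]
    - [[0.7,17.9,1],[-3.5,-0.7,104.7],5]
    - [[0.7,17.9,1],[-3.5,-0.7,104.7],5]

```text
clock: 6.62
ee_pos: [0.4665, 0.3797, 0.4096]
eef_rot: [-0.003, 0.219, 0.976, 0.011]
contact_force: [0.0, -0.1, 0.1]
width: 0.0503
```

Run:
```python
from h import *
go([.466,.381,.25],RD(187.8));print(readout.state()['qpos'])
```

```text
shift cm [-0.05  0.13 -0.46] turn [-1.21 -0.42 33.09]
[ 0.55623012  0.41382024 -0.04998401  1.09625451  0.01920727  0.9977702 ]
```

>>> play_rows:
  plan:
    - [[0,0.1,0],[-1.2,-0.4,33.1],5]
    - [[0,0.1,0],[-1.2,-0.4,33.1],5]
    - [[0,0.1,0],[-1.2,-0.4,33.1],5]
    - [[0,0.1,0],[-1.2,-0.4,33.1],5]
    - [[0,0.1,0],[-1.2,-0.4,33.1],5]
    - [[0,0.1,0],[-1.2,-0.4,33.1],5]
    - [[0,0.1,0],[-1.2,-0.4,33.1],5]

```text
clock: 7.2
ee_pos: [0.4666, 0.3806, 0.41]
eef_rot: [-0.0, -0.065, 0.998, 0.001]
contact_force: [0.5, -0.0, -0.7]
width: 0.0501
```

Run:
```python
from h import *
go([.466,.381,.25],RD(187.8));go([.466,.381,.117],RD(187.8));s=readout.state();print(s['qpos'],s['contact_force'])
cap('scene','s5.png');b=cv2.imread('pics/s5.png')
cap('top','t5.png');a=cv2.imread('pics/t5.png')
cv2.imwrite('pics/s5c.png',np.hstack([cv2.resize(b[160:280,340:440],None,fx=4,fy=4,interpolation=cv2.INTER_CUBIC),cv2.resize(a[160:280,85:185],None,fx=4,fy=4,interpolation=cv2.INTER_CUBIC)]))
```

```text
shift cm [-0.06  0.04 -0.5 ] turn [-0.06 -0.03  0.38]
shift cm [ -0.06   0.04 -13.8 ] turn [-0.06 -0.03  0.38]
[ 0.56152694  0.42027648 -0.03872351  1.11169689  0.00122522  0.43194452] [ 0.45703255 -0.00327727 -0.68486982]
```

View pics/s5c.png

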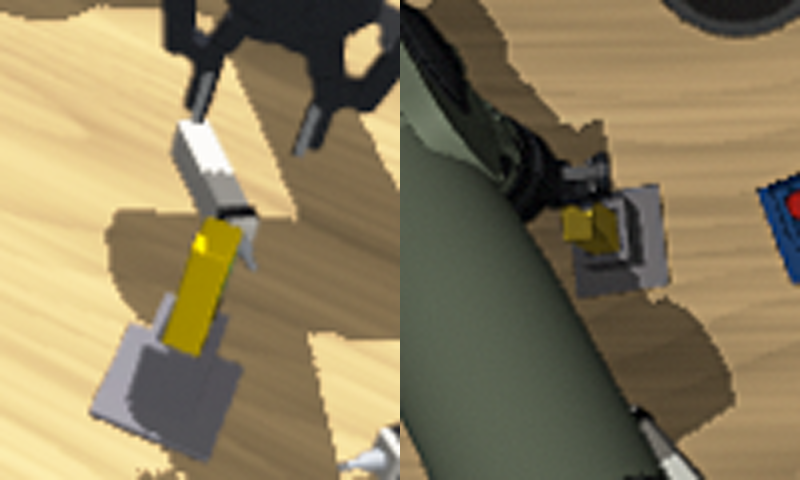

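>>> play_rows:
  plan:
    - [[0,0,-3],[0,0,0.4],5]
    - [[0,0,-6],[0,0,0.4],5]
    - [[0,0,-9],[0,0,0.4],5]
    - [[0,0,-11],[0,0,0.4],5]
    - [[0,0,-12.5],[0,0,0.4],5]
    - [[0,0,-13.6],[0,0,0.4],5]
    - [[0,0,-13.6],[0,0,0.4],5]
    - [[0,0,-13.6],[0,0,0.4],5]

```text
clock: 7.97
ee_pos: [0.4666, 0.3809, 0.275]
eef_rot: [0.0, -0.07, 0.998, 0.001]
contact_force: [0.2, 0.3, 0.2]
width: 0.05
```

Run:
```python
from h import *
go([.466,.381,.117],RD(187.8));s=readout.state();print(s['qpos'],s['contact_force'])
cap('scene','s6.png');b=cv2.imread('pics/s6.png')
cv2.imwrite('pics/s6c.png',cv2.resize(b[160:280,340:440],None,fx=5,fy=5,interpolation=cv2.INTER_CUBIC))
```

```text
shift cm [-0.06  0.01 -0.3 ] turn [-0.07  0.   -0.24]
[ 0.56194276  0.53122687 -0.22607237  0.81286489  0.00095413  0.42167621] [0.16223153 0.28582989 0.20288947]
```

View pics/s6c.png

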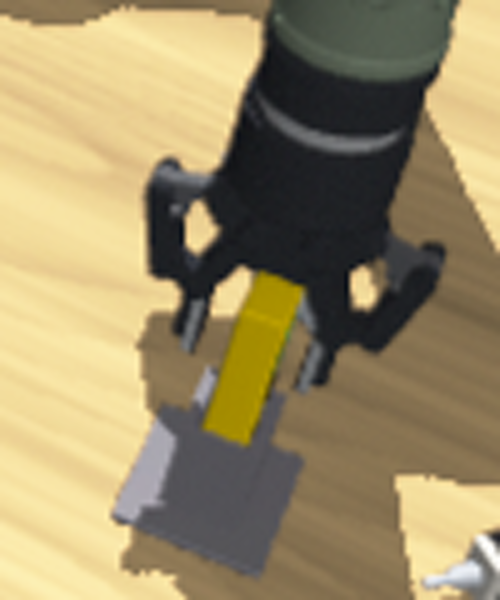

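Both jaws are on either side of the yellow bar, so I'll close with a moderate grip.

>>> play_rows:
  plan:
    - [[0,0,0],[0,0,0],3]
    - [[0,0,0],[0,0,0],1.5]
    - [[0,0,0],[0,0,0],1.5]
    - [[0,0,0],[0,0,0],1.5]
    - [[0,0,0],[0,0,0],1.5]
    - [[0,0,0],[0,0,0],1.5]
  newtons: 50

```text
clock: 8.52
ee_pos: [0.4671, 0.3814, 0.2764]
eef_rot: [0.001, -0.071, 0.998, 0.001]
contact_force: [-0.5, 0.9, 5.4]
width: 0.0234
```

>>> play_rows:
  plan:
    - [[0,0,0.5],[0,0,0],1.5]
    - [[0,0,1.5],[0,0,0],1.5]
    - [[0,0,3],[0,0,0],1.5]
    - [[0,0,5],[0,0,0],1.5]
    - [[0,0,7],[0,0,0],1.5]
    - [[0,0,10],[0,0,0],1.5]
    - [[0,0,13],[0,0,0],1.5]
    - [[0,0,13],[0,0,0],1.5]
    - [[0,0,13],[0,0,0],1.5]

```text
clock: 9.27
ee_pos: [0.4669, 0.381, 0.4075]
eef_rot: [0.002, -0.07, 0.998, 0.001]
contact_force: [-0.1, -0.4, -1.9]
width: 0.0236
```

Run:
```python
from h import *
s=readout.state();print(s['qpos'],s['contact_force'],s['ee_pos'],s['width'])
cap('scene','s7.png');b=cv2.imread('pics/s7.png')
cap('top','t7.png');a=cv2.imread('pics/t7.png')
cv2.imwrite('pics/s7c.png',np.hstack([cv2.resize(b[130:250,340:440],None,fx=4,fy=4,interpolation=cv2.INTER_CUBIC),cv2.resize(a[160:280,85:185],None,fx=4,fy=4,interpolation=cv2.INTER_CUBIC)]))
```

```text
[ 5.61897068e-01  4.20313076e-01 -4.50888786e-02  1.10038025e+00
  1.54111834e-05  4.20905504e-01] [-0.0996406  -0.44520544 -1.86292502] [0.46693341 0.38095387 0.40754699] 0.023647779687193313
```

View pics/s7c.png

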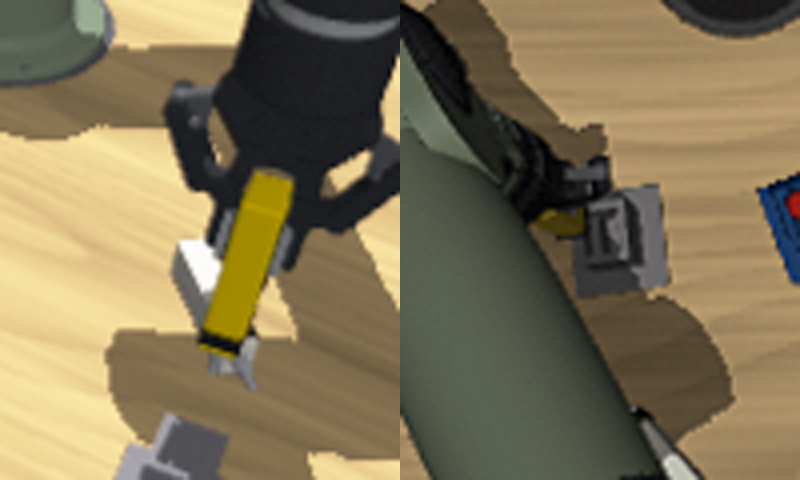

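```bash
cat >> h.py <<'E'
ct=np.array([.5685,-.1543,.0758])
def RN(a,nn=n):
    a=np.radians(a);X=np.array([np.cos(a),np.sin(a),0]);Z=-nn;X=X-Z*(X@Z);X/=np.linalg.norm(X);return np.c_[X,np.cross(Z,X),Z]
E
python3 - <<'E'
from h import *
go(ct+.09*n,RN(137),.268)
E
```

```text
shift cm [ 1.000e-02 -5.572e+01  1.370e+00] turn [ 10.94 -13.8  -51.88]
```

>>> play_rows:
  plan:
    - [[0,0,3.5],[0,0,0],1.5]
    - [[0,-4,4],[0,0,0],1.5]
    - [[0,-8,4],[0,0,0],1.5]
    - [[0,-12,4],[0,0,0],1.5]
    - [[0,-16,4],[0,0,0],1.5]
    - [[0,-20,4],[0,0,-6],1.5]
    - [[0,-24,4],[0,0,-12],1.5]
    - [[0,-28,4],[0,0,-18],1.5]
    - [[0,-32,4],[0,0,-24],1.5]
    - [[0,-32,4],[0,0,-30],1.5]

```text
clock: 10.2
ee_pos: [0.466, 0.0553, 0.4436]
eef_rot: [-0.001, 0.197, 0.98, -0.002]
contact_force: [0.7, 1.2, -1.3]
width: 0.0234
```

Run:
```python
from h import *
go(ct+.09*n,RN(137),.268); print(readout.state()['qpos'])
```

```text
shift cm [  0.03 -23.2   -2.54] turn [  6.84 -15.88 -21.33]
[-0.0385794   0.15180647 -0.32082197  1.10022674 -0.00283647  0.35733162]
```

>>> play_rows:
  plan:
    - [[0,-4,0],[1.1,-2.5,-3.4],1.5]
    - [[0,-8,-1],[2.2,-5,-6.8],1.5]
    - [[0,-12,-1],[3.3,-7.5,-10],1.5]
    - [[0,-16,-1.5],[4.4,-10,-13.5],1.5]
    - [[0,-20,-2],[5.5,-13,-17],1.5]
    - [[0,-23.2,-2.5],[6.8,-15.9,-21.3],1.5]
    - [[0,-23.2,-2.5],[6.8,-15.9,-21.3],1.5]
    - [[0,-23.2,-2.5],[6.8,-15.9,-21.3],1.5]
    - [[0,-23.2,-2.5],[6.8,-15.9,-21.3],1.5]

```text
clock: 10.95
ee_pos: [0.4658, -0.1707, 0.4188]
eef_rot: [0.122, 0.366, 0.919, 0.085]
contact_force: [0.4, 0.7, -0.3]
width: 0.0238
```

```bash
cat > look.py <<'E'
from h import *
import sys
tag=sys.argv[1]
go(ct+.09*n,RN(137),.268)
st=readout.state();print(st['contact_force'],st['width'])
q=st['eef_rot'];R=Ro.from_quat([q[1],q[2],q[3],q[0]]).as_matrix();p=st['ee_pos']
s=cap('scene',tag+'s.png');t=cap('top',tag+'t.png')
L=np.array([.12,.155,.19,.225,.238,.268])
for c,nm in((s,'s'),(t,'t')): print(nm,'axis',proj(c,p+L[:,None]*R[:,2]).round(1).tolist(),'ct',proj(c,ct).round(1))
f=s['frame'].astype(int);m=((f[...,0]>90)&(f[...,1]>75)&(f[...,2]<45)).astype(np.uint8)
m[:,:170]=0;m[:,260:]=0
k,lab,stt,ce=cv2.connectedComponentsWithStats(m);i=1+np.argmax(stt[1:,4]);v,u=np.nonzero(lab==i)
print('yellow bbox',stt[i])
for r in range(v.min(),v.max()+1,4):
    a=u[v==r];print(r,a.min(),a.max(),end=' ; ')
b=cv2.imread(f'pics/{tag}s.png');cv2.imwrite(f'pics/{tag}z.png',cv2.resize(b[90:200,160:260],None,fx=5,fy=5,interpolation=cv2.INTER_NEAREST))
E
python3 look.py a8
```

```text
shift cm [ 0.04 -0.6  -0.06] turn [ 0.04  0.13 -0.78]
[ 0.35278604  0.6811474  -0.30876061] 0.023789138581405668
s axis [[213.8, 104.5], [213.1, 116.7], [212.4, 128.5], [211.7, 140.0], [211.5, 144.2], [210.9, 153.7]] ct [[207.6 180.2]]
t axis [[303.9, 191.9], [301.8, 190.5], [299.9, 189.3], [298.1, 188.0], [297.4, 187.6], [295.9, 186.6]] ct [[293.8 183.9]]
yellow bbox [207 105  13  36 197]
105 209 209 ; 109 209 209 ; 113 208 219 ; 117 208 219 ; 121 208 219 ; 125 208 218 ; 129 208 218 ; 133 207 218 ; 137 207 218 ;
```

View pics/a8z.png

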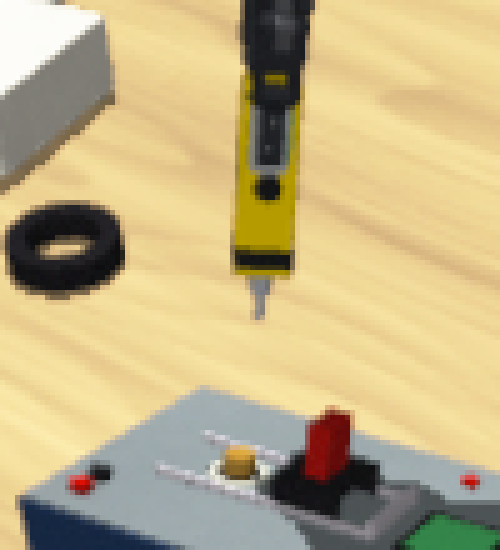

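View pics/a8t.png

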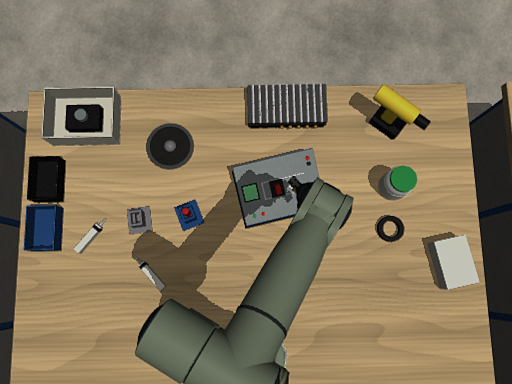

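>>> play_rows:
  plan:
    - [[0,-0.5,0],[0,0.1,-0.8],1.5]
    - [[0.5,-0.4,-2],[0,0.1,-0.8],1.5]
    - [[1.2,-0.3,-4],[0,0.1,-0.8],1.5]
    - [[1.7,-0.2,-5.7],[0,0.1,-0.8],1.5]
    - [[2,-0.1,-6.7],[0,0.1,-0.8],1.5]
    - [[2,-0.1,-6.7],[0,0.1,-0.8],1.5]
    - [[2,-0.1,-6.7],[0,0.1,-0.8],1.5]

```text
clock: 11.63
ee_pos: [0.4867, -0.1713, 0.3528]
eef_rot: [0.123, 0.371, 0.917, 0.083]
contact_force: [0.8, 0.5, -0.3]
width: 0.0237
```

```bash
sed -i 's/go(ct+.09/go(ct+.02/' look.py; python3 look.py a9
python3 - <<'E'
from h import *
b=cv2.imread('pics/a9s.png')[140:200,180:240];a=cv2.imread('pics/a9t.png')[160:220,265:325]
cv2.imwrite('pics/a9w.png',cv2.resize(np.hstack([b,a]),None,fx=6.6,fy=6.6,interpolation=cv2.INTER_NEAREST))
E
```

```text
shift cm [-0.05 -0.1  -0.16] turn [ 0.12  0.15 -0.07]
[ 0.79960158  0.51234602 -0.26807342] 0.023710647142685053
s axis [[210.7, 127.8], [210.0, 139.2], [209.3, 150.4], [208.6, 161.2], [208.3, 165.2], [207.8, 174.2]] ct [[207.6 180.2]]
t axis [[301.8, 188.9], [300.0, 187.6], [298.2, 186.5], [296.5, 185.3], [295.9, 184.9], [294.5, 184.0]] ct [[293.8 183.9]]
yellow bbox [204 128  13  34 183]
128 206 206 ; 132 206 216 ; 136 206 216 ; 140 205 215 ; 144 205 215 ; 148 205 215 ; 152 205 215 ; 156 204 214 ; 160 204 214 ;
```

View pics/a9w.png

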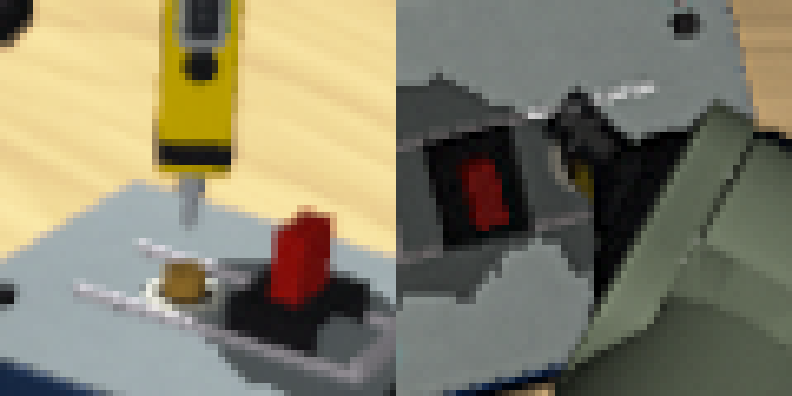

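>>> play_rows:
  plan:
    - [[0.1,-0.1,-0.4],[0,0,0],1.5]
    - [[0.2,-0.1,-0.8],[0,0,0],1.5]
    - [[0.3,-0.1,-1.1],[0,0,0],1.5]
    - [[0.4,-0.05,-1.4],[0,0,0],1.5]
    - [[0.4,-0.05,-1.4],[0,0,0],1.5]
    - [[0.4,-0.05,-1.4],[0,0,0],1.5]

```text
clock: 12.23
ee_pos: [0.4905, -0.1725, 0.3388]
eef_rot: [0.124, 0.372, 0.916, 0.083]
contact_force: [0.6, -0.3, -1.2]
width: 0.0232
```

```bash
sed -i 's/go(ct+.02/go(ct+.0/' look.py; python3 look.py b1
python3 - <<'E'
from h import *
b=cv2.imread('pics/b1s.png')[140:200,180:240]
cv2.imwrite('pics/b1w.png',cv2.resize(b,None,fx=9,fy=9,interpolation=cv2.INTER_NEAREST))
F=[]
for i in range(3): capture('scene'); F.append(readout.state()['contact_force'])
print(np.array(F)@n, np.mean(F,0))
E
```

```text
shift cm [ 0.15  0.14 -0.67] turn [0.13 0.19 0.02]
[ 0.60670946 -0.28243646 -1.16019246] 0.023193379564277798
s axis [[209.9, 132.3], [209.2, 143.6], [208.5, 154.7], [207.8, 165.4], [207.6, 169.3], [207.0, 178.2]] ct [[207.6 180.2]]
t axis [[301.8, 188.5], [299.9, 187.2], [298.2, 186.1], [296.5, 185.0], [295.9, 184.5], [294.6, 183.6]] ct [[293.8 183.9]]
yellow bbox [203 133  13  33 180]
133 205 205 ; 137 205 205 ; 141 205 215 ; 145 204 215 ; 149 204 214 ; 153 204 214 ; 157 204 214 ; 161 204 213 ; 165 203 213 ; [-0.74550131 -0.67920819 -1.28659503] [-0.30096444 -0.22494871 -1.04965725]
```

View pics/b1w.png

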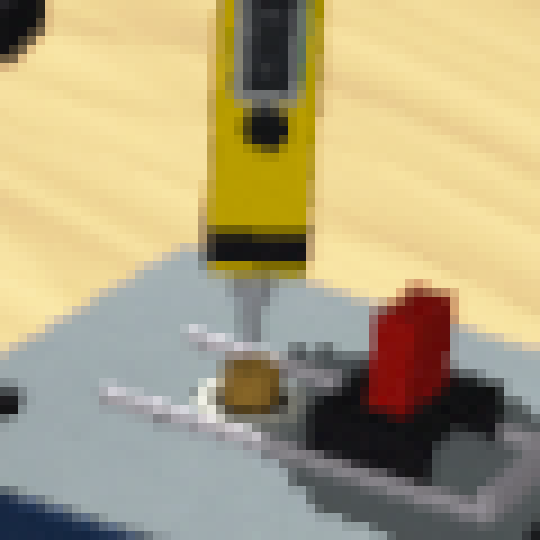

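>>> play_rows:
  plan:
    - [[0.1,0,-0.25],[0,0,0],1.5]
    - [[0.15,0,-0.45],[0,0,0],1.5]
    - [[0.15,0,-0.45],[0,0,0],1.5]
    - [[0.15,0,-0.45],[0,0,0],1.5]

```text
clock: 12.82
ee_pos: [0.492, -0.1725, 0.3343]
eef_rot: [0.124, 0.372, 0.916, 0.083]
contact_force: [-0.1, 0.3, -1.1]
width: 0.0232
```

```bash
cat > f.py <<'E'
from h import *
go(ct,RN(137),.268);s0=readout.state()
F=[]
for i in range(3): capture('scene'); F.append(readout.state()['contact_force'])
F=np.array(F);s=readout.state()
q=s['eef_rot'];R=Ro.from_quat([q[1],q[2],q[3],q[0]]).as_matrix()
tip=s['ee_pos']+.268*R[:,2];print('tip rel ct (x,y,n) mm',(np.array([x,y,n])@(tip-ct)*1e3).round(2))
print('F xyn',(F@np.array([x,y,n]).T).round(2).tolist(),'net',((F@n).mean()+.93).round(2),'tilt err deg',np.degrees(np.arccos(-R[:,2]@n)).round(2),s['clock'])
E
python3 f.py
```

```text
shift cm [-0.01  0.14 -0.22] turn [0.14 0.19 0.02]
tip rel ct (x,y,n) mm [ 1.39 -2.36  2.43]
F xyn [[-0.15, -0.74, -0.9], [-0.02, -0.39, -1.29], [-0.36, -0.04, -1.44]] net -0.28 tilt err deg 0.26 12.9667
```

>>> play_rows:
  plan:
    - [[0.05,0.02,-0.1],[0,0,0],1.5]
    - [[0.06,0.04,-0.2],[0,0,0],1.5]
    - [[0.06,0.04,-0.2],[0,0,0],1.5]

```text
clock: 13.22
ee_pos: [0.4928, -0.1722, 0.3326]
eef_rot: [0.124, 0.372, 0.916, 0.083]
contact_force: [-0.7, 0.2, 0.1]
width: 0.0235
```

```bash
python3 f.py
```

```text
shift cm [-0.08  0.11 -0.05] turn [0.16 0.24 0.01]
tip rel ct (x,y,n) mm [ 1.6  -2.18  0.42]
F xyn [[-0.38, 0.3, -0.61], [-0.58, -0.73, 0.47], [-1.08, -0.22, -1.34]] net 0.44 tilt err deg 0.28 13.3667
```

>>> play_rows:
  plan:
    - [[0.02,0.02,-0.1],[0,0,0],1.5]
    - [[0.03,0.03,-0.15],[0,0,0],1.5]
    - [[0.03,0.03,-0.15],[0,0,0],1.5]

```text
clock: 13.62
ee_pos: [0.4931, -0.172, 0.3312]
eef_rot: [0.124, 0.372, 0.916, 0.083]
contact_force: [-1.1, -1.0, 1.3]
width: 0.0233
```

```bash
sed -i 's/range(3)/range(8)/; s/,(F@np.array(\[x,y,n\]).T).round(2).tolist()/,(F@np.array([x,y,n]).T).mean(0).round(2),(F@n).round(1)/' f.py; python3 f.py;python3 look.py b2
python3 - <<'E'
from h import *
b=cv2.imread('pics/b2s.png')[140:200,180:240]
cv2.imwrite('pics/b2w.png',cv2.resize(b,None,fx=9,fy=9,interpolation=cv2.INTER_NEAREST))
E
```

```text
shift cm [-0.11  0.09  0.09] turn [0.17 0.24 0.02]
tip rel ct (x,y,n) mm [ 1.5  -2.05 -1.13]
F xyn [-0.15 -0.53  1.2 ] [1.1 1.2 0.8 1.7 0.3 1.6 1.4 1.6] net 2.13 tilt err deg 0.28 14.0167
shift cm [-0.11  0.09  0.09] turn [0.16 0.24 0.02]
[-0.55617115 -1.93767918  1.36288637] 0.02380463333266872
s axis [[209.7, 135.0], [208.9, 146.2], [208.2, 157.2], [207.6, 167.8], [207.3, 171.7], [206.7, 180.5]] ct [[207.6 180.2]]
t axis [[301.3, 188.1], [299.5, 186.8], [297.8, 185.7], [296.2, 184.6], [295.6, 184.2], [294.2, 183.3]] ct [[293.8 183.9]]
yellow bbox [203 135  13  34 178]
135 205 205 ; 139 205 215 ; 143 205 215 ; 147 204 214 ; 151 204 214 ; 155 204 214 ; 159 204 213 ; 163 203 213 ; 167 203 213 ;
```

View pics/b2w.png

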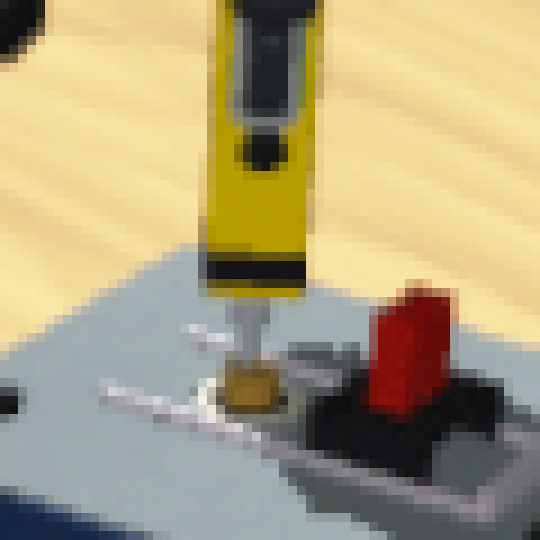

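>>> play_rows:
  plan:
    - [[-0.1,0,0.3],[0,0,0],1.5]
    - [[-0.1,0,0.3],[0.2,0.2,0],1.5]
    - [[-0.1,0,0.3],[0.2,0.2,0],1.5]
    - [[0,0,0],[0.2,0.2,0],1.5]
    - [[0.06,0.01,-0.2],[0.2,0.2,0],1.5]
    - [[0.06,0.01,-0.2],[0.2,0.2,0],1.5]
    - [[0.06,0.01,-0.2],[0.2,0.2,0],1.5]

```text
clock: 14.7
ee_pos: [0.4935, -0.1717, 0.329]
eef_rot: [0.122, 0.372, 0.916, 0.084]
contact_force: [-1.0, 0.7, 2.5]
width: 0.0233
```

```bash
python3 f.py
```

```text
shift cm [-0.16  0.06  0.31] turn [-0.07  0.01  0.01]
tip rel ct (x,y,n) mm [ 0.62 -0.71 -3.26]
F xyn [-0.45  1.15  2.75] [3.1 3.1 2.7 2.4 2.8 2.8 2.7 2.4] net 3.68 tilt err deg 0.06 15.1
```

>>> play_rows:
  plan:
    - [[0.02,0,-0.1],[0,0,0],1.5]
    - [[0.05,0.01,-0.18],[0,0,0],1.5]
    - [[0.05,0.01,-0.18],[0,0,0],1.5]
    - [[0.05,0.01,-0.18],[0,0,0],1.5]

```text
clock: 15.43
ee_pos: [0.4941, -0.1716, 0.3273]
eef_rot: [0.122, 0.372, 0.916, 0.084]
contact_force: [-2.0, 0.7, 4.9]
width: 0.0232
```

```bash
python3 f.py;python3 look.py b3
python3 - <<'E'
from h import *
b=cv2.imread('pics/b3s.png')[140:200,180:240]
cv2.imwrite('pics/b3w.png',cv2.resize(b,None,fx=9,fy=9,interpolation=cv2.INTER_NEAREST))
E
```

```text
shift cm [-0.21  0.06  0.48] turn [-0.05  0.03  0.01]
tip rel ct (x,y,n) mm [ 0.65 -0.81 -5.16]
F xyn [-0.49  1.45  4.14] [4.2 4.6 4.8 4.5 3.4 4.1 3.8 3.7] net 5.07 tilt err deg 0.06 15.8333
shift cm [-0.21  0.06  0.48] turn [-0.06  0.02  0.01]
[-1.614979    0.83732695  3.44538578] 0.023639303894047576
s axis [[209.8, 136.3], [209.2, 147.5], [208.5, 158.4], [207.9, 169.1], [207.7, 172.9], [207.2, 181.7]] ct [[207.6 180.2]]
t axis [[301.0, 188.1], [299.1, 186.9], [297.4, 185.8], [295.7, 184.7], [295.1, 184.3], [293.8, 183.5]] ct [[293.8 183.9]]
yellow bbox [204 137  12  33 177]
137 205 205 ; 141 205 215 ; 145 205 215 ; 149 205 214 ; 153 204 214 ; 157 204 214 ; 161 204 214 ; 165 204 213 ; 169 204 213 ;
```

View pics/b3w.png

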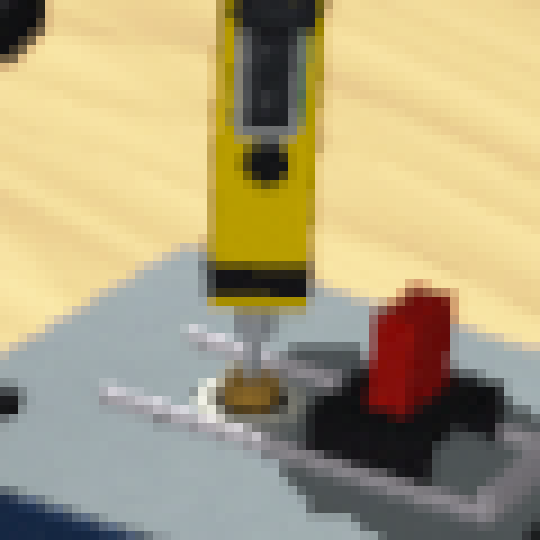

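View pics/b3s.png

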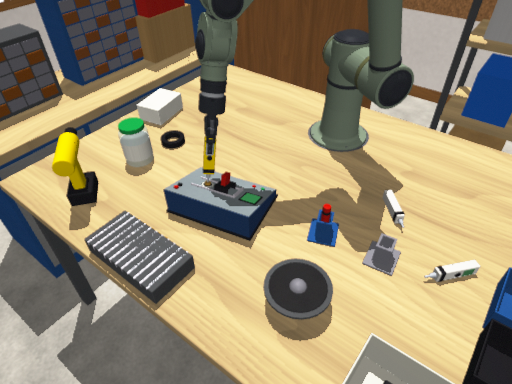

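```bash
python3 f.py; python3 -c "
from h import *
print(finish_job())"
```

```text
shift cm [-0.22  0.06  0.48] turn [-0.05  0.03  0.01]
tip rel ct (x,y,n) mm [ 0.59 -0.81 -5.18]
F xyn [-0.46  1.97  4.35] [5.  4.1 3.6 3.8 5.3 4.1 4.3 4.6] net 5.28 tilt err deg 0.05 16.3333
the job is handed in; nothing more can be done
None
```

I slid the shutter open to its end stop, drew the yellow meter out of its holder and set its tip on the contact. I handed the job in at about 16.3 s, still holding the meter pressed there.

**Shutter:** I slid it until about 12 N pushed back and it stopped advancing. In the pictures the grip centre then stood 59.7 mm along y from the contact, against 60 mm fully open.

**Last checks on the meter:**
- **Press:** the net push is about 5.3 N (±0.8 N noise), which means about 4.8 mm of travel. The tool position gives about 5.2 mm, so the contact is half-way down and not at the bottom.
- **Position:** the tip is within about 1 mm of the contact's middle by the tool position. In the side view it sits on the middle to within half a pixel, about 1.5 mm.
- **Squareness:** the tool axis is within 0.1° of the panel normal I measured. The meter in the grip looks parallel to that axis to within about 1°.

**Weaker points:**
- The gripper hides the contact in the top view at the end, so the tip's position along the side camera's line of sight rests on the tool position and the earlier measurements. First touch came at the expected height, which agrees.
- About 2 N of sideways force remained at the tip.
- The two white lookalike pens fell over on their own at the start, before the arm came near them. I did not touch any of the other things on the bench.

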